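# Bleed the airbrush tank and offer up its regulator

## Task

The air tank must bleed down slowly before its regulator goes back on: turn the lever of the ball valve on top of the tank from shut to half open (45 degrees), never swinging it wide open, and leave it there. Then pick up the filter-regulator by its aluminium bar at the balance point and, keeping it level all the way, hold it square across the tank with the regulator overhanging the tank's left side (seen from the robot) and its plug pointing straight down at the quick coupler, about 25 mm above the coupler's mouth, ready for me to guide it in. Finish while still holding it there, level and still; do not let it hit the tank, and leave the other things on the table where they are.

Things in the scene. Friction and masses are not known exactly. Their poses are not given: they have to be found in the camera images.
- tank: Grey steel air tank, fixed: cylinder 120 mm across, 300 mm long, lying along its x (away from the robot at yaw 0), y to its left. Origin on the table under its middle; its top line is 140 mm high. On that line, at x: ball valve -85 mm (bleed pipe along x, 165 mm high, silencer to x = -142), small gauge 8 mm (185 mm high), quick coupler 60 mm, safety valve 115 mm (180 mm high).
- coupler (a point): Centre of the mouth of the tank's quick coupler: an upright knurled steel collar 27 mm in diameter with an open bore 16 mm wide. Same axes as the tank. 185 mm above the table.
- valve (a joint): Opening angle of the ball valve's lever in rad: 0 = shut, lever square across the tank pointing to the tank's left (+y); 1.571 = wide open, lever along the bleed pipe pointing to the tank's -x end. It opens counterclockwise seen from above, about 0.3 N m of friction, no spring: it stays where it is left.
- lever_pivot (a point): On the upright turning axis of the valve lever, at the lever's mid thickness, 193 mm above the table. Its y axis points along the lever, from the pivot to the lever's end, and turns with it.
- lever_grip (a point): Middle of the lever's black sleeve, 60 mm from the pivot along the lever. The sleeve is 55 mm long, 16 mm wide and 10 mm thick (high); the lever ends 88 mm from the pivot. Nothing stands within 40 mm of the sleeve's sides or under it.
- balance (a point): Balance point (centre of mass straight below) of the loose filter-regulator, 0.6 to 0.85 kg, at mid width and height of its aluminium bar, 88 mm above its underside; z up. x runs along the bar from plug to regulator. Bar 25 mm wide, 30 mm high, x from -140 to 36 mm. Stands upright on its 44 mm clear bowl and its plug.
- plug_tip (a point): Lower end of the regulator's steel plug, 12 mm in diameter, which hangs straight down from the bar: 125 mm from the balance point along -x and 88 mm below it.
- knob_top (a point): Centre of the top of the regulator's black knob (34 mm across), 58 mm from the balance point along +x and 38 mm above it. Under it the regulator block (42 mm square) and the bowl, whose bottom is 126 mm below this point; beside it a gauge sticks out 39 mm to +y and a brass outlet 56 mm to -y.
- spanner: Bystander: steel spanner 170 mm long lying near the regulator. Origin on the table under it.
- tape: Bystander: roll of paper tape, 94 mm across and 24 mm high, lying near the regulator. Origin at its underside's centre.
- cleaner: Bystander: white bottle, 52 mm across, 150 mm high, on the tank's right. Origin at its underside's centre.
- paint_jar: Bystander: amber jar, 68 mm across, 85 mm high, on the tank's right. Origin at its underside's centre.
- medium: Bystander: clear bottle, 60 mm across, 130 mm high. Origin at its underside's centre.
- tin: Bystander: plain metal can, 74 mm across, 100 mm high. Origin at its underside's centre.
- brush_jar: Bystander: tall glass jar full of brushes, 104 mm across, about 300 mm high over all. Origin at its underside's centre.
Not all that is in view belongs to the job. What is shaped like the part that bears balance but pink is not meant.

How it is judged (in metres and radians):
On the way, in this order (a step that is already met when the one before it is completed fails the run):
1. the valve lever is set half open, 45 degrees within 8, while the regulator still stands on the table (value of joint valve between 0.646 and 0.925 rad and height (world z) of balance below 0.098 m), for 0.2 s.
2. the regulator is lifted clear of the table in the gripper, level within 6 degrees, gripped within 25 mm of the balance point (height (world z) of plug_tip above 0.05 m and angle between balance's own z axis and vertical below 0.105 rad and contact force between the fingers and regulator above 2 N and x of the grasp point in the frame of balance between -0.025 and 0.025 m), for 0.2 s.
At the end, for the whole second after the job is handed in: Valve lever at 45 degrees within 8. The regulator hangs still in the gripper alone, gripped within 25 mm of its balance point, level within 5 and square across the tank within 10 degrees, regulator to the left, plug tip within 12 mm of the coupler's axis and 10 to 42 mm above its mouth (value of joint valve between 0.646 and 0.925 rad and horizontal distance between plug_tip and coupler below 0.012 m and z of plug_tip in the frame of coupler between 0.01 and 0.042 m and angle between balance's own z axis and vertical below 0.087 rad and angle between the x axis of balance and the y axis of coupler, either way round below 0.175 rad and y of knob_top in the frame of coupler above 0.1 m and contact force between the fingers and regulator above 2 N and contact force between regulator and tank below 0.1 N and contact force between regulator and valve below 0.1 N and x of the grasp point in the frame of balance between -0.025 and 0.025 m and linear speed of regulator below 0.02 m/s); the arm keeps its last pose, push and grip.
It fails at once if the valve is swung wide open (past 65 degrees) (value of joint valve above 1.134 rad).
It fails at once if the regulator is tipped by more than 20 degrees (angle between balance's own z axis and vertical above 0.35 rad).
It fails at once if the regulator hits the tank or its valve (contact force between regulator and tank above 4 N or contact force between regulator and valve above 4 N).
It fails at once if another thing on the table is moved by more than 30 mm (distance of any of spanner, tape, cleaner, paint_jar, medium, tin, brush_jar from where it was at the start of the episode above 0.03 m).
It also fails if it takes over 61 s, if anything falls off the work surface, if the arm or the gripper's body presses on something with over 40 N, if the wrist force passes 120 N, or if a joint passes its speed limit or range.

## Robot

A 6-joint arm with a two-finger parallel gripper is mounted at the origin on the work surface. World frame = base frame: x ahead of the robot, y to its left, z up, the work surface at z = 0. Lengths are in m, angles in degrees, forces in N, time in s.
With the tool pointing down it reaches from about 0.25 to 0.725 m from the base axis. Payload 9.7 kg.
Tool frame: the origin (TCP) lies at the very end of the fingers, on their centre line; the grasp point (between the pads) lies 19 mm behind it; z points along the fingers, y is the line along which they close (so a half turn about z gives the same grasp; the last joint's range is limited). The gripper opens to 85 mm and grips with 20 to 120 N. Pads are 22 mm wide; open, the fingers measure 114 mm over their backs; the gripper's body (76 mm by 85 mm) begins 54 mm behind the grasp point. The pads swing forward as they close: fully open they stand 13 mm farther back than shut.
Start: joints at [68.698, 4.979, 10.078, 95.1, 0, 90], TCP at [0.2, 0.512, 0.231] pointing down, gripper open.
Joint ranges: [-179.16, 179.16], [-48.56, 103.87], [-65.8, 70.77], [-126.05, 130.52], [-82.76, 87.17], [-180, 180]. Speed limits (degrees/s): [127.2, 127.2, 147.25, 180, 180, 180].

## Interface

Orientations are given as [roll, pitch, yaw] about the fixed x, y, z axes, in that order (R = Rz(yaw) Ry(pitch) Rx(roll)).
In Python, from workcell import bot gives the robot as it stands.
- The arm moves only by the tool arm_command, never from a script. Its argument "series" is a list of rows, each a list of 4 numbers: the shift along the tool's x, y, z in m, then the turn about the tool's z in rad. A call has exactly 5 rows; each row is the pose to reach, as a shift and turn from the pose commanded when the call began, along the tool's axes at that moment; what a row does not reach only later rows make up. A row lasts 1/10 s, in which the tool goes at most 50 mm and 8.59 degrees, less where a joint would pass 70% of its speed; a pose out of reach is approached as far as the arm can. A call with a gripper value outside its range is refused whole. "hand" is the finger opening in m, from 0 to 0.0854, set as the call begins (left out, the last holds). The fingers move at their own pace and stop on an object; "grip_force" is the grip in N (left out, the last holds). Time passes only in rows, so rows that repeat a pose let the fingers close, or fill a call up. It gives the time, the measured TCP pose, the force, the opening and the grip force at its end, in the units of the state.
- bot.get_obs(): the state, without advancing time (a new reading comes with each control period).
- bot.camera(name): name is "scene" or "top"; returns a dict with "color" (480x640x3 uint8, blue, green, red), "camera_matrix" (3x3 intrinsics, pixels), "dist_coeffs" ([k1, k2, p1, p2, k3] as OpenCV has them; the pictures are not rectified), "xyz" and "orientation" of the camera in the world. Camera axes: x right, y up, looking along -z (the intrinsics and any distortion apply to the point x, -y, -z); pixel columns grow to the right and rows downward; lengths in m; the calibration is good to about 2 mm. A picture is of the moment at which its call begins. There is no depth.
- bot.job_done(): hands the job in; it is judged then, once.
Trained networks look in the newest picture that a camera, given by its name, has taken for a name from the list of things; names that differ only in an ending like _2 or _b are one class to them, and where a whole thing is asked for, a point or a joint stands for the part that bears it (a point fixed in the world has none). Each returns a list of dicts, best first, with "confidence" (0 to 1); they miss things now and then, are a little off and sometimes report something else, mostly with a low value. They report only what shows in the picture. A call takes as long as a camera call. They do not tell look-alikes from the thing itself.
- bot.find_in(camera, target): "location" ([column, row] in pixels, amid what is visible of it).
- bot.mark_of(camera, target): "location" ([column, row] in pixels: a listed point, or the origin of a listed thing).
The state is a dict: "time": time; "q": joint angles; "qd": joint speeds; "joint_efforts": joint torques, N m; "ee_pos": TCP position; "tcp_rot": TCP orientation; "wrist_force": force on the tool from outside, world axes, zero at the start; "torque": the same for the moment, N m; "opening": finger opening in m; "grasp_force": force on a finger pad.
Only numpy, scipy, OpenCV 4.12 (cv2) and the standard library are available. Lean on these libraries where they do the work, as an engineer would, in place of code of your own. Each camera call takes 0.05 s, during which the arm holds its last target. There are 200 camera calls.

## Working session

There is one attempt and no reset: what is moved stays moved. The work goes in short steps, Python scripts to look and compute and a tool call to move; the robot and the scene stay as the last step left them, time stands still between calls to the robot, and variables do not carry over. Pictures are saved under pics/ and viewed, at most 10 in all, crops included, and the job is handed in when it is done.

Besides the shell and the picture viewer there is one more tool, called after "Request:" as name([rows], argument=value, ...), one row to a line, values as JSON. arm_command: Moves the arm, as the interface text tells. Its arguments: {"type":"object","properties":{"series":{"type":"array"},"hand":{"type":"number"},"grip_force":{"type":"number"}},"required":["series"]}

```bash
mkdir -p pics
cat > h.py <<'E'
import numpy as np, cv2
from scipy.spatial.transform import Rotation as R
from workcell import bot
def cam(n,save=None):
    c=bot.camera(n)
    if save: cv2.imwrite('pics/'+save,c['color'])
    return c
def rot(c): 
    o=np.array(c['orientation'],float)
    return o if o.shape==(3,3) else R.from_euler('xyz',o,degrees=True).as_matrix()
def ray(c,px):
    u=cv2.undistortPoints(np.array([[px]],float),np.array(c['camera_matrix'],float),np.array(c['dist_coeffs'],float))[0,0]
    return np.array(c['xyz'],float),rot(c)@np.array([u[0],-u[1],-1])
def at(c,px,z):
    o,d=ray(c,px); return o+d*(z-o[2])/d[2]
def tri(c1,p1,c2,p2):
    o1,d1=ray(c1,p1);o2,d2=ray(c2,p2)
    s=np.linalg.lstsq(np.array([d1,-d2]).T,o2-o1,rcond=None)[0]
    a=o1+s[0]*d1;b=o2+s[1]*d2
    return (a+b)/2,np.linalg.norm(a-b)
def proj(c,p):
    x=rot(c).T@(np.array(p)-c['xyz']); x=np.array([[x[0],-x[1],-x[2]]])
    return cv2.projectPoints(x,np.zeros(3),np.zeros(3),np.array(c['camera_matrix'],float),np.array(c['dist_coeffs'],float))[0].ravel()
Z=dict(coupler=.185,lever_pivot=.193,lever_grip=.193,balance=.088,plug_tip=0,knob_top=.126,tank=0,spanner=0,tape=0,cleaner=0,paint_jar=0,medium=0,tin=0,brush_jar=0)
E
python3 - <<'E'
from h import *
s=bot.get_obs();print(s)
C={n:cam(n,n+'0.png') for n in('scene','top')}
for n,c in C.items():
    print(n,c['xyz'],c['orientation'])
    for k,z in Z.items():
        for m in bot.mark_of(n,k)[:4]: print(n,k,round(m['confidence'],2),np.round(m['location'],1),at(c,m['location'],z).round(4))
E
```

```text
{'time': 0.0, 'q': array([ 6.86987525e+01,  5.01368464e+00,  1.00342705e+01,  9.50992909e+01,
       -2.36633449e-04,  8.99998730e+01]), 'qd': array([ 0.01960211, -0.08552929, -0.05849045, -0.0043758 ,  0.02451225,
       -0.0889697 ]), 'joint_efforts': array([-1.08119370e-03, -5.20392358e+01,  4.64801788e+01,  1.65130338e-02,
       -5.64944025e-05,  2.75149034e-05]), 'ee_pos': array([0.19971857, 0.51221545, 0.23055662]), 'tcp_rot': array([-1.79921295e+02,  2.36458712e-04,  1.58698880e+02]), 'wrist_force': array([ 0.75248806, -0.48002508, -0.03844178]), 'torque': array([0.01401664, 0.02450487, 0.027824  ]), 'grasp_force': 0.0, 'opening': 0.08507122834726179}
scene [1.01633074 0.3304903  1.02778472] [ 32.87516732   0.34812338 117.94675383]
scene coupler 0.63 [209.  221.4] [ 0.6181 -0.1971  0.185 ]
scene lever_pivot 0.47 [250.3 174.8] [ 0.4558 -0.1851  0.193 ]
scene lever_grip 0.77 [270.2 186.1] [ 0.4641 -0.1208  0.193 ]
scene balance 0.89 [510.8 231.3] [0.2319 0.4575 0.088 ]
scene balance 0.73 [397.1 261.5] [0.4544 0.2285 0.088 ]
scene plug_tip 0.9 [352.4 256.2] [0.4431 0.1044 0.    
[... 1277 characters left out ...]
 plug_tip 0.82 [304.  272.4] [0.4536 0.1077 0.    ]
top plug_tip 0.8 [207.1 378.9] [0.187  0.3493 0.    ]
top plug_tip 0.33 [437.6 191.4] [ 0.6665 -0.2451  0.    ]
top knob_top 0.96 [220.7 268.5] [0.4492 0.2944 0.126 ]
top knob_top 0.65 [124.3 356.3] [0.2483 0.5113 0.126 ]
top tank 0.71 [418.  232.6] [ 0.5557 -0.1881  0.    ]
top spanner 0.96 [249.6 230.4] [0.564 0.25  0.   ]
top tape 0.8 [259. 329.] [0.3108 0.2208 0.    ]
top cleaner 0.97 [468.2 204. ] [ 0.6319 -0.3247  0.    ]
top paint_jar 0.61 [459.4 277.1] [ 0.4391 -0.2901  0.    ]
top medium 0.87 [300.8 159.8] [0.7563 0.1171 0.    ]
top tin 0.8 [331.3 154.9] [0.7695 0.0353 0.    ]
top brush_jar 0.77 [162.8 228.6] [0.5704 0.4813 0.    ]
```

View pics/top0.png

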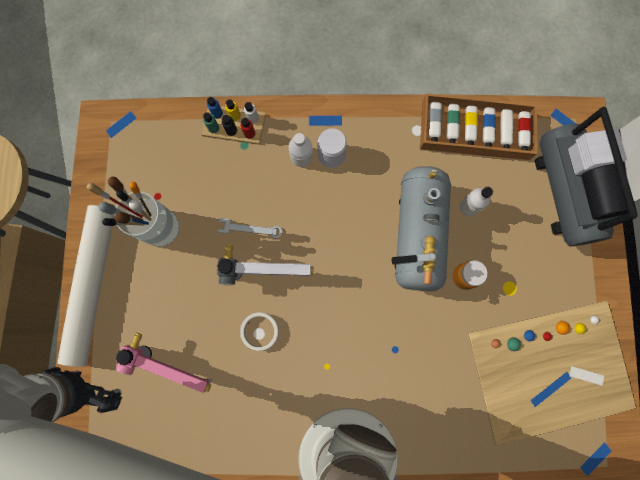

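View pics/scene0.png

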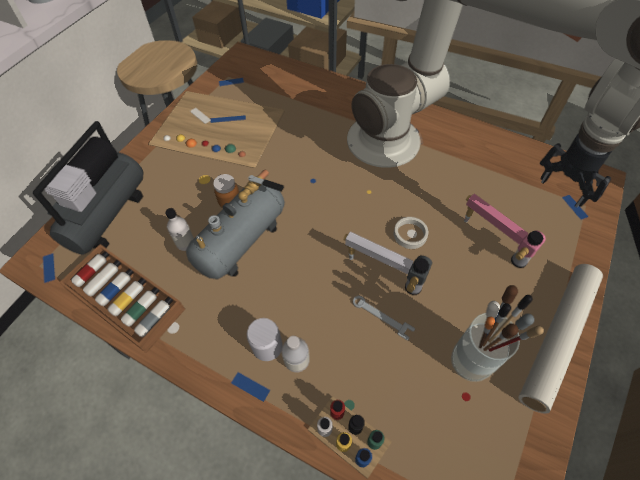

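The top view has two regulator-shaped parts. The silver/black one has its knob at (226,268) and bar end at (310,269). The pink one, with its knob at (127,357), is the look-alike to leave alone. The tank runs from (425,170) to (420,288), with the lever at (393..428,260). I'll confirm the silver part in an enlarged crop with the tank beside it.

Run:
```python
import cv2,numpy as np
t=cv2.imread('pics/top0.png');s=cv2.imread('pics/scene0.png')
a=cv2.resize(t[160:300,380:500],None,fx=3,fy=3,interpolation=2)  #360x420
b=cv2.resize(t[220:290,205:325],None,fx=3,fy=3,interpolation=2) #360x210
c=cv2.resize(s[165:295,170:300],None,fx=3,fy=3,interpolation=2) #390x390
o=np.zeros((600,760,3),np.uint8);o[:390,370:760]=c;o[:420,:360]=a;o[390:600,400:760]=b
cv2.imwrite('pics/crop.png',o)
```

```text
(no output)
```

View pics/crop.png

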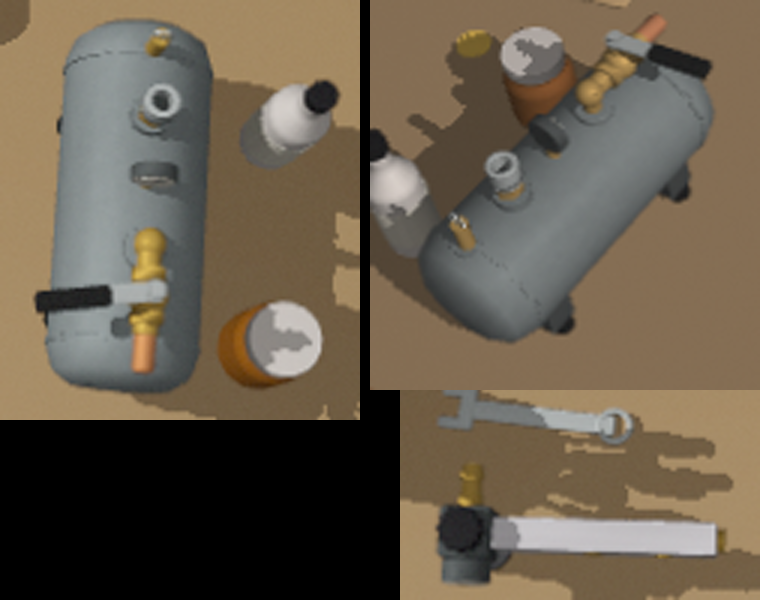

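The crop shows the grey regulator with its black knob and white aluminium bar, so this is the silver part and the one meant. The coupler mouth is at top (433.7,193.7) and scene (214,218.5). The sleeve middle is at top (404.5,259.3) and scene (272.5,184.5).

Run:
```python
from h import *
C={n:cam(n) for n in('scene','top')}
s,t=C['scene'],C['top']
def pr(k,a,b): print(k,'tri',[np.round(v,4) for v in tri(s,a,t,b)],at(s,a,Z[k]).round(4),at(t,b,Z[k]).round(4))
pr('coupler',(214,218.5),(433.7,193.7))
pr('lever_grip',(272.5,184.5),(404.5,259.3))
print('pivot',at(t,(431,257.3),.193))
for k in ['coupler','lever_grip','lever_pivot','balance','plug_tip','knob_top']:
  for n,c in C.items():
    for m in bot.mark_of(n,k)[:3]: print(n,k,round(m['confidence'],2),np.round(m['location'],1),at(c,m['location'],Z[k]).round(4))
# bar top (z=.103) from brightness in top
img=t['color'];g=cv2.cvtColor(img,cv2.COLOR_BGR2HSV)
m=((g[...,1]<40)&(g[...,2]>150)).astype(np.uint8); mm=np.zeros_like(m); mm[255:285,230:320]=m[255:285,230:320]
r=cv2.minAreaRect(np.argwhere(mm)[:,::-1].astype(np.float32)); print(r)
bx=cv2.boxPoints(r); print([at(t,p,.103).round(4) for p in bx])
```

```text
coupler tri [array([ 0.607 , -0.189 ,  0.1881]), np.float64(0.0011)] [ 0.6056 -0.1915  0.185 ] [ 0.6076 -0.1892  0.185 ]
lever_grip tri [array([ 0.4591, -0.1166,  0.1961]), np.float64(0.0005)] [ 0.4571 -0.1185  0.193 ] [ 0.4594 -0.1169  0.193 ]
pivot [ 0.46338526 -0.17445274  0.193     ]
scene coupler 0.87 [209.8 220.1] [ 0.6141 -0.1977  0.185 ]
top coupler 0.6 [435.9 193. ] [ 0.6092 -0.1942  0.185 ]
scene lever_grip 0.54 [272.4 189.5] [ 0.4708 -0.1103  0.193 ]
top lever_grip 0.61 [404.2 259.3] [ 0.4594 -0.1163  0.193 ]
scene lever_pivot 0.52 [251.6 177.7] [ 0.4624 -0.1769  0.193 ]
top lever_pivot 0.76 [427.6 261.2] [ 0.455  -0.1667  0.193 ]
top lever_pivot 0.66 [303.9 273.7] [0.4294 0.0995 0.193 ]
top lever_pivot 0.65 [161.9 229.2] [0.5287 0.4141 0.193 ]
scene balance 0.94 [396.4 264.9] [0.4642 0.2307 0.088 ]
top balance 0.9 [152.7 365.1] [0.2265 0.4577 0.088 ]
top balance 0.81 [250.2 267.3] [0.4565 0.2321 0.088 ]
top balance 0.2 [468.4 203. ] [ 0.6115 -0.2972  0.088 ]
scene plug_tip 0.96 [353.5 254.9] [0.438  0.1053 0.    ]
scene plug_tip 0.71 [463.3 219.6] [0.1833 0.3347 0.    ]
top plug_tip 0.81 [207.7 380. ] [0.1843 0.3477 0.    ]
top plug_tip 0.56 [304.9 272.4] [0.4536 0.1054 0.    ]
top plug_tip 0.47 [259.3 329.9] [0.3086 0.22   0.    ]
scene knob_top 0.67 [535.3 233.9] [0.2421 0.5101 0.126 ]
scene knob_top 0.61 [419.5 264.8] [0.4608 0.2832 0.126 ]
scene knob_top 0.23 [210.  218.1] [ 0.5806 -0.2379  0.126 ]
top knob_top 0.87 [127.3 359.2] [0.2419 0.5038 0.126 ]
top knob_top 0.85 [219.9 264.2] [0.4592 0.2966 0.126 ]
((275.36785888671875, 268.1247863769531), (69.05753326416016, 10.567115783691406), 1.6365768909454346)
[array([0.4426, 0.2519, 0.103 ]), array([0.4676, 0.2518, 0.103 ]), array([0.4623, 0.0891, 0.103 ]), array([0.4375, 0.0898, 0.103 ])]
```

Run:
```python
from h import *
t=cam('top');s=cam('scene')
def seg(c,x0,x1,y0,y1,th):
    g=c['color'].max(2); m=np.zeros_like(g); m[y0:y1,x0:x1]=(g[y0:y1,x0:x1]<th)
    n,l,st,ce=cv2.connectedComponentsWithStats(m); i=1+np.argmax(st[1:,4])
    r=cv2.minAreaRect(np.argwhere(l==i)[:,::-1].astype(np.float32)); return st[i],r
for c,b in((t,(388,422,250,270)),(s,(250,295,172,200))):
    st,r=seg(c,*b,60); print(st,r)
    bx=cv2.boxPoints(r); print([at(c,p,.197).round(4) for p in bx], at(c,r[0],.195).round(4))
f=lambda u,v:(380+u/3,160+v/3)
print('pipe end',at(t,f(143,367),.169),'safety',at(t,f(156,38),.178),'ball',at(t,f(150,240),.172))
q=lambda u,v:at(t,f(u,v),.08)
a,b=q(65,70),q(48,340);print('L',np.degrees(np.arctan2(*(a-b)[1::-1])))
a,b=q(211,80),q(198,340);print('R',np.degrees(np.arctan2(*(a-b)[1::-1])))
```

```text
[392 255  25  13 163] ((403.9037170410156, 259.1789245605469), (9.86561107635498, 24.424571990966797), 73.3007583618164)
[array([ 0.4619, -0.0869,  0.197 ]), array([ 0.4768, -0.1378,  0.197 ]), array([ 0.4563, -0.1431,  0.197 ]), array([ 0.4415, -0.0923,  0.197 ])] [ 0.4594 -0.1153  0.195 ]
[262 180  22  11 130] ((272.5000305175781, 185.0), (21.187257766723633, 6.008327007293701), 18.434947967529297)
[array([ 0.4723, -0.1405,  0.197 ]), array([ 0.4545, -0.1462,  0.197 ]), array([ 0.4499, -0.0906,  0.197 ]), array([ 0.4676, -0.0854,  0.197 ])] [ 0.4598 -0.1166  0.195 ]
pipe end [ 0.41155908 -0.1702503   0.169     ] safety [ 0.65904531 -0.18966033  0.178     ] ball [ 0.5050703  -0.17884493  0.172     ]
L -5.5233982877690195
R -5.926919555605563
```

```bash
cat >> h.py <<'E'
def go(x,y,z,yaw,n=5):
    s=bot.get_obs(); M=R.from_euler('xyz',s['tcp_rot'],degrees=True).as_matrix()
    M=R.from_euler('xyz',[180,0,s['tcp_rot'][2]],degrees=True).as_matrix()
    d=M.T@(np.array([x,y,z])-s['ee_pos']); w=np.radians(-(yaw-s['tcp_rot'][2])); w=(w+np.pi)%(2*np.pi)-np.pi
    print('t',round(s['time'],2),'pos',s['ee_pos'].round(4),'rot',np.round(s['tcp_rot'],1),'go',d.round(4),round(w,4),'rows',np.ceil(max(np.linalg.norm(d)/.05,abs(w)/.15)))
E
python3 -c "
from h import *
go(.459,-.1165,.235,94)"
```

```text
t 2.3 pos [0.1998 0.5124 0.2313] rot [180.   -0.  158.7] go [-0.4699 -0.4918 -0.0037] 1.1293 rows 14.0
```

Request:
arm_command([
  [-0.025, -0.026, -0.002, 0.07],
  [-0.05, -0.053, -0.004, 0.14],
  [-0.08, -0.084, -0.004, 0.21],
  [-0.11, -0.115, -0.004, 0.28],
  [-0.14, -0.147, -0.004, 0.35],
], hand=0.05)

```text
time: 2.8
ee_pos: [0.2771, 0.3231, 0.2353]
tcp_rot: [180.0, 0.0, 138.5]
wrist_force: [1.0, -0.1, 0.9]
opening: 0.0502
grasp_force: 0.0
```

```bash
python3 -c "
from h import *
print(bot.get_obs()['q'].round(1));go(.459,-.1165,.235,94)"
```

```text
[ 49.4 -11.8  -5.5  96.3  -0.   90.9]
t 2.8 pos [0.2771 0.3231 0.2353] rot [180.    0.  138.5] go [-4.275e-01 -2.088e-01  3.000e-04] 0.7769 rows 10.0
```

Request:
arm_command([
  [-0.043, -0.021, 0, 0.08],
  [-0.086, -0.042, 0, 0.16],
  [-0.129, -0.063, 0, 0.24],
  [-0.172, -0.084, 0, 0.32],
  [-0.214, -0.104, 0, 0.39],
])

```text
time: 3.3
ee_pos: [0.369, 0.1032, 0.2356]
tcp_rot: [179.9, 0.0, 116.1]
wrist_force: [0.8, 0.5, 0.4]
opening: 0.05
grasp_force: 0.0
```

```bash
python3 -c "
from h import *
go(.459,-.1165,.235,94)"
```

```text
t 3.3 pos [0.369  0.1032 0.2356] rot [179.9   0.  116.1] go [-0.2369 -0.016   0.0006] 0.3861 rows 5.0
```

Request:
arm_command([
  [-0.048, -0.003, 0, 0.08],
  [-0.096, -0.006, 0, 0.16],
  [-0.144, -0.009, 0, 0.24],
  [-0.19, -0.012, 0, 0.32],
  [-0.237, -0.016, 0, 0.386],
])

```text
time: 3.8
ee_pos: [0.4598, -0.1165, 0.2355]
tcp_rot: [180.0, 0.0, 94.0]
wrist_force: [1.8, 0.7, 1.1]
opening: 0.05
grasp_force: 0.0
```

Run:
```python
from h import *
go(.459,-.1165,.179,94)
t=cam('top');s=cam('scene')
a=cv2.resize(t['color'][160:310,360:500],None,fx=2.8,fy=2.8,interpolation=2)
b=cv2.resize(s['color'][120:270,180:320],None,fx=2.8,fy=2.8,interpolation=2)
cv2.imwrite('pics/c2.png',np.hstack([a,b]))
go(.459,-.1165,.179,94)
```

```text
t 3.8 pos [ 0.4598 -0.1165  0.2355] rot [180.   0.  94.] go [ 0.0001 -0.0008  0.0565] -0.0004 rows 2.0
t 3.9 pos [ 0.4604 -0.1186  0.2343] rot [-179.9    0.    93.8] go [ 0.0022 -0.0012  0.0553] -0.0038 rows 2.0
```

View pics/c2.png

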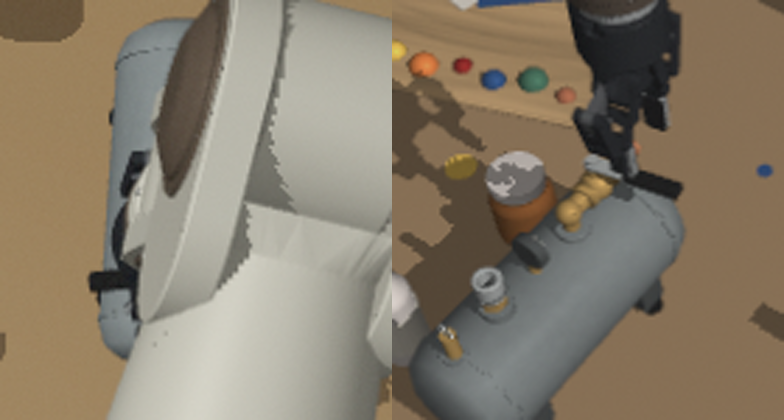

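The scene half shows the fingers astride the lever, above the sleeve at crop (650,185). Next I descend and close.

Request:
arm_command([
  [0, 0, 0.015, 0],
  [0, 0, 0.03, 0],
  [0, 0, 0.045, 0],
  [0, 0, 0.056, 0],
  [0, 0, 0.056, 0],
])

```text
time: 4.4
ee_pos: [0.4587, -0.1139, 0.178]
tcp_rot: [-179.9, -0.0, 94.2]
wrist_force: [-0.6, -0.4, 0.9]
opening: 0.0498
grasp_force: 0.0
```

Request:
arm_command([
  [0, 0, 0, 0],
  [0, 0, 0, 0],
  [0, 0, 0, 0],
  [0, 0, 0, 0],
  [0, 0, 0, 0],
], hand=0.005, grip_force=30)

```text
time: 4.9
ee_pos: [0.4598, -0.1144, 0.1802]
tcp_rot: [179.9, 0.0, 94.2]
wrist_force: [0.2, 0.8, 6.2]
opening: 0.0155
grasp_force: 32.8
```

Run:
```python
from h import *
go(.459,-.1165,.179,94); s=bot.get_obs(); print(s['opening'],s['grasp_force'],s['wrist_force'],s['torque'])
s0=s['ee_pos'];
# arc relative to commanded (now), pivot estimate
P=np.array([.4628,-.1765]); v=s0[:2]-P; print('r',np.hypot(*v),'lever yaw',np.degrees(np.arctan2(v[1],v[0])))
a0=s['tcp_rot'][2]; M=R.from_euler('xyz',[180,0,a0],degrees=True).as_matrix(); r=.06
for d in range(0,46,4):
    a=np.radians(94); b=np.radians(94+d)
    dv=r*np.array([np.cos(b)-np.cos(a),np.sin(b)-np.sin(a),0]); print(d,(M.T@dv).round(4),round(-np.radians(d),3))
```

```text
t 4.9 pos [ 0.4598 -0.1144  0.1802] rot [179.9   0.   94.2] go [-0.0021 -0.0009  0.0012] 0.0035 rows 1.0
0.015503710555610669 32.81610667705536 [0.17808504 0.80259694 6.17670606] [0.20623052 0.10018716 0.25044247]
r 0.06220112182750973 lever yaw 92.77873821991999
0 [0. 0. 0.] -0.0
4 [-0.0001 -0.0042 -0.    ] -0.07
8 [-0.0006 -0.0084 -0.    ] -0.14
12 [-0.0013 -0.0125 -0.    ] -0.209
16 [-0.0023 -0.0165 -0.    ] -0.279
20 [-0.0035 -0.0205 -0.    ] -0.349
24 [-0.0051 -0.0244 -0.    ] -0.419
28 [-0.0069 -0.0282 -0.    ] -0.489
32 [-0.009  -0.0318 -0.    ] -0.559
36 [-0.0113 -0.0353 -0.    ] -0.628
40 [-0.0139 -0.0386 -0.    ] -0.698
44 [-0.0167 -0.0417 -0.    ] -0.768
```

Request:
arm_command([
  [-0.0001, -0.0042, 0, -0.07],
  [-0.0006, -0.0084, 0, -0.14],
  [-0.0013, -0.0125, 0, -0.209],
  [-0.0023, -0.0165, 0, -0.279],
  [-0.0035, -0.0205, 0, -0.349],
])

```text
time: 5.4
ee_pos: [0.4397, -0.1197, 0.1802]
tcp_rot: [179.9, 0.1, 114.3]
wrist_force: [0.3, -1.8, 4.7]
opening: 0.0147
grasp_force: 32.4
```

Run:
```python
from h import *
s=bot.get_obs(); print(s['ee_pos'],s['tcp_rot'],s['opening'],s['grasp_force'],s['wrist_force'],s['torque'])
M=R.from_euler('xyz',[180,0,114],degrees=True).as_matrix(); r=.061
for d in range(0,23,4):
    a=np.radians(114); b=np.radians(114+d)
    dv=r*np.array([np.cos(b)-np.cos(a),np.sin(b)-np.sin(a),0]); print(d,(M.T@dv).round(4),round(-np.radians(d),3))
```

```text
[ 0.4396548  -0.11967242  0.18017235] [1.79913248e+02 8.26070595e-02 1.14310473e+02] 0.014700218653870304 32.408984899520874 [ 0.27813839 -1.84831916  4.74709394] [-0.24790068 -0.17039935 -0.29896176]
0 [0. 0. 0.] -0.0
4 [-0.0001 -0.0043 -0.    ] -0.07
8 [-0.0006 -0.0085 -0.    ] -0.14
12 [-0.0013 -0.0127 -0.    ] -0.209
16 [-0.0024 -0.0168 -0.    ] -0.279
20 [-0.0037 -0.0209 -0.    ] -0.349
```

Low forces. Turning another 17° to about 131°, then releasing and rising.

Request:
arm_command([
  [-0.0001, -0.0043, 0, -0.07],
  [-0.0006, -0.0085, 0, -0.14],
  [-0.0013, -0.0127, 0, -0.209],
  [-0.0027, -0.0178, 0, -0.297],
  [-0.0027, -0.0178, 0, -0.297],
])

```text
time: 5.9
ee_pos: [0.4238, -0.1299, 0.1801]
tcp_rot: [-180.0, 0.1, 131.3]
wrist_force: [-4.5, -3.2, 7.1]
opening: 0.0152
grasp_force: 32.7
```

Request:
arm_command([
  [0, 0, 0, 0],
  [0, 0, 0, 0],
  [0, 0, 0, 0],
  [0, 0, -0.03, 0],
  [0, 0, -0.065, 0],
], hand=0.045)

```text
time: 6.4
ee_pos: [0.4234, -0.1288, 0.2438]
tcp_rot: [-179.9, -0.2, 131.2]
wrist_force: [0.7, 0.6, 0.4]
opening: 0.0448
grasp_force: 0.0
```

```bash
python3 -c "
from h import *
print(bot.get_obs()['wrist_force']);go(.4544,.229,.24,88.2)"
```

```text
[0.6971606  0.55605143 0.38179643]
t 6.4 pos [ 0.4234 -0.1288  0.2438] rot [-179.9   -0.2  131.2] go [0.2489 0.2589 0.0038] 0.7502 rows 8.0
```

Request:
arm_command([
  [0.03, 0.032, 0, 0.09],
  [0.06, 0.064, 0, 0.18],
  [0.09, 0.096, 0, 0.27],
  [0.12, 0.126, 0, 0.36],
  [0.15, 0.156, 0, 0.45],
])

```text
time: 6.9
ee_pos: [0.4425, 0.0883, 0.2442]
tcp_rot: [180.0, -0.0, 105.2]
wrist_force: [0.6, 0.4, -0.3]
opening: 0.0456
grasp_force: 0.0
```

Run:
```python
from h import *
go(.4544,.229,.24,88.2)
t=cam('top');s=cam('scene')
a=cv2.resize(t['color'][160:310,360:500],None,fx=2.8,fy=2.8,interpolation=2)
b=cv2.resize(s['color'][150:300,180:320],None,fx=2.8,fy=2.8,interpolation=2)
cv2.imwrite('pics/c3.png',np.hstack([a,b]))
for n,c in(('scene',s),('top',t)):
  for k in('coupler','lever_pivot','lever_grip'):
    for m in bot.mark_of(n,k)[:2]: print(n,k,round(m['confidence'],2),np.round(m['location'],1),at(c,m['location'],Z[k]).round(4))
```

```text
t 6.9 pos [0.4425 0.0883 0.2442] rot [180.   -0.  105.2] go [0.1326 0.0483 0.0042] 0.2965 rows 3.0
scene coupler 0.75 [208.6 216.6] [ 0.6071 -0.2063  0.185 ]
scene lever_pivot 0.75 [185.2 241.7] [ 0.6937 -0.207   0.193 ]
scene lever_pivot 0.53 [250.2 180. ] [ 0.4704 -0.1758  0.193 ]
scene lever_grip 0.53 [271.9 174.4] [ 0.4296 -0.1373  0.193 ]
top coupler 0.68 [434.9 192.5] [ 0.6104 -0.1921  0.185 ]
top lever_pivot 0.54 [431.5 260. ] [ 0.4575 -0.1753  0.193 ]
top lever_pivot 0.49 [412.2 273.4] [ 0.4288 -0.1324  0.193 ]
top lever_grip 0.76 [411.1 273.8] [ 0.428 -0.13   0.193]
```

View pics/c3.png

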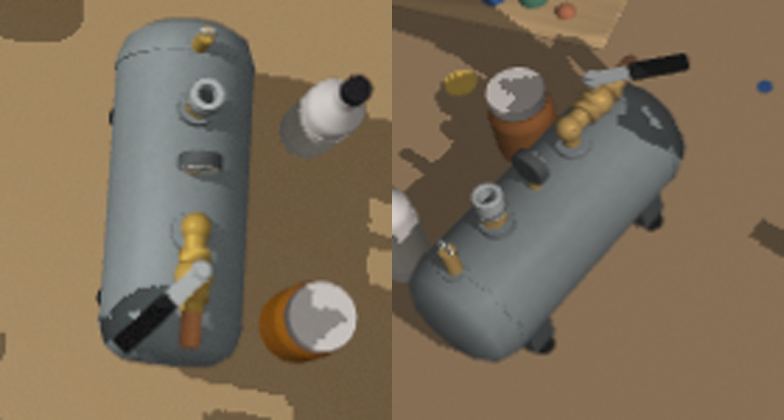

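The lever now points down-left at about 45° between square and the pipe: sleeve (150,322) and pivot (203,275) in the left crop. From the poses I get roughly 46° opening. On to the regulator.

Request:
arm_command([
  [0.033, 0.012, 0, 0.075],
  [0.066, 0.024, 0.001, 0.15],
  [0.1, 0.036, 0.002, 0.22],
  [0.1326, 0.0483, 0.004, 0.2965],
  [0.1326, 0.0483, 0.004, 0.2965],
], hand=0.06)

```text
time: 7.8
ee_pos: [0.4543, 0.229, 0.2394]
tcp_rot: [-179.9, -0.0, 88.4]
wrist_force: [-0.1, 0.0, -1.4]
opening: 0.0601
grasp_force: 0.0
```

Run:
```python
from h import *
s=cam('scene')
cv2.imwrite('pics/c4.png',cv2.resize(s['color'][150:350,290:490],None,fx=3,fy=3,interpolation=2))
go(.4544,.2295,.068,88.2)
```

```text
t 7.85 pos [0.4542 0.2275 0.2397] rot [-179.9    0.    88.5] go [0.002  0.0002 0.1717] 0.005 rows 4.0
```

View pics/c4.png

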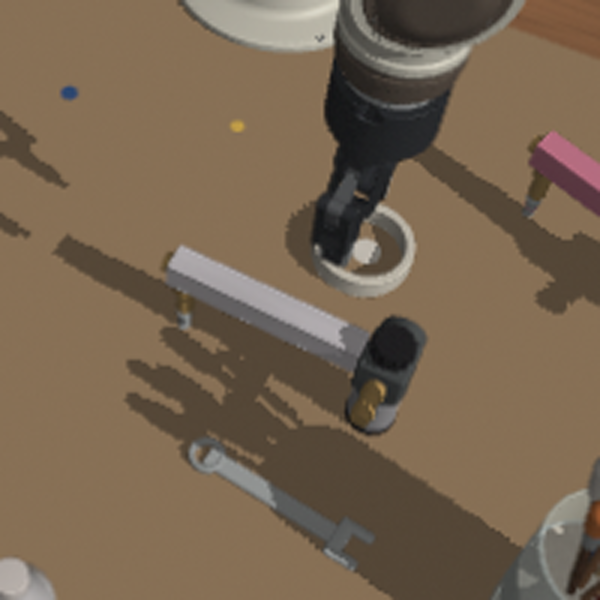

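The gripper is over the bar, with the fingers at (335,230) on its line once height is allowed for, and the regulator is upright. Descending.

Request:
arm_command([
  [0, 0, 0.035, 0],
  [0, 0, 0.075, 0],
  [0, 0, 0.115, 0],
  [0, 0, 0.145, 0],
  [0.001, 0, 0.17, 0.003],
])

```text
time: 8.35
ee_pos: [0.4538, 0.226, 0.0686]
tcp_rot: [-179.9, 0.0, 88.2]
wrist_force: [0.5, -0.4, 0.6]
opening: 0.0601
grasp_force: 0.0
```

Request:
arm_command([
  [0, 0, 0.001, 0],
  [0, 0, 0.001, 0],
  [0, 0, 0.001, 0],
  [0, 0, 0.001, 0],
  [0, 0, 0.001, 0],
], hand=0.045)

```text
time: 8.85
ee_pos: [0.4546, 0.2283, 0.0705]
tcp_rot: [179.9, -0.0, 88.3]
wrist_force: [-0.1, 0.2, 0.8]
opening: 0.0449
grasp_force: 0.0
```

Request:
arm_command([
  [0, 0, 0, 0],
  [0, 0, 0, 0],
  [0, 0, 0, 0],
  [0, 0, 0, 0],
  [0, 0, 0, 0],
], hand=0.01, grip_force=80)

```text
time: 9.35
ee_pos: [0.4545, 0.2283, 0.0699]
tcp_rot: [179.9, -0.0, 88.3]
wrist_force: [2.3, -0.7, 5.5]
opening: 0.024
grasp_force: 79.7
```

Request:
arm_command([
  [0, 0, -0.005, 0],
  [0, 0, -0.01, 0],
  [0, 0, -0.02, 0],
  [0, 0, -0.03, 0],
  [0, 0, -0.03, 0],
])

```text
time: 9.85
ee_pos: [0.4548, 0.2285, 0.1012]
tcp_rot: [179.9, -0.1, 88.3]
wrist_force: [0.3, 0.3, -6.6]
opening: 0.024
grasp_force: 79.0
```

Run:
```python
from h import *
s=bot.get_obs(); print(s['opening'],s['grasp_force'],s['wrist_force'],s['torque'],s['ee_pos'],s['tcp_rot'])
s=cam('scene')
cv2.imwrite('pics/c5.png',cv2.resize(s['color'][150:350,290:490],None,fx=3,fy=3,interpolation=2))
```

```text
0.024048394319203022 79.01777744293213 [ 0.31921159  0.28720471 -6.5529557 ] [-0.01322252 -0.05340337 -0.04611498] [0.45477887 0.22853299 0.10115021] [ 1.79877899e+02 -6.69030704e-02  8.82524136e+01]
```

View pics/c5.png

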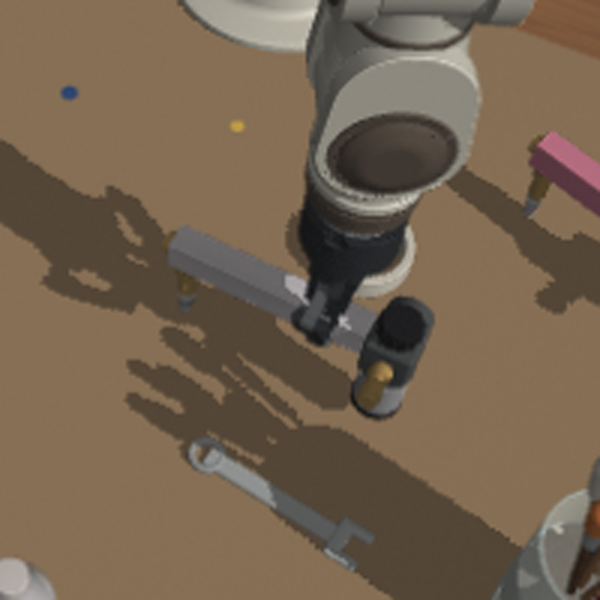

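Lifted level: bar and plug (185,295) are clear of the table, opening is 24 mm, load about 6.5 N, and almost no moment, so it is at the balance point. Raising next.

Request:
arm_command([
  [0, 0, -0.015, 0],
  [0, 0, -0.04, 0],
  [0, 0, -0.065, 0],
  [0, 0, -0.09, 0],
  [0, 0, -0.115, 0],
])

```text
time: 10.4
ee_pos: [0.4538, 0.228, 0.216]
tcp_rot: [180.0, -0.0, 88.3]
wrist_force: [0.7, -0.1, -6.4]
opening: 0.024
grasp_force: 79.3
```

Request:
arm_command([
  [0, 0, -0.025, 0],
  [0, 0, -0.05, 0],
  [0, 0, -0.075, 0],
  [0, 0, -0.09, 0],
  [0, 0, -0.1, 0],
])

```text
time: 10.9
ee_pos: [0.4541, 0.2281, 0.3163]
tcp_rot: [179.9, -0.0, 88.3]
wrist_force: [-0.1, -0.1, -7.3]
opening: 0.0242
grasp_force: 79.7
```

Run:
```python
from h import *
s=bot.get_obs(); print(s['opening'],s['grasp_force'],s['wrist_force'],s['torque'])
go(.6196,-.0656,.32,84.5)
```

```text
0.02420396401801927 79.67124938964844 [-0.10881512 -0.06593029 -7.31078701] [ 0.00446892 -0.0260119   0.03367494]
t 10.9 pos [0.4541 0.2281 0.3163] rot [179.9  -0.   88.3] go [-0.2886  0.1744 -0.0037] 0.0655 rows 7.0
```

Request:
arm_command([
  [-0.012, 0.007, 0, 0.01],
  [-0.036, 0.022, -0.001, 0.025],
  [-0.062, 0.037, -0.002, 0.04],
  [-0.089, 0.054, -0.003, 0.055],
  [-0.116, 0.07, -0.004, 0.0655],
])

```text
time: 11.4
ee_pos: [0.5209, 0.1083, 0.3175]
tcp_rot: [-179.9, 0.0, 84.4]
wrist_force: [1.0, 1.6, -6.2]
opening: 0.0237
grasp_force: 79.6
```

```bash
python3 -c "
from h import *
go(.6196,-.0656,.32,84.5)"
```

```text
t 11.4 pos [0.5209 0.1083 0.3175] rot [-179.9    0.    84.4] go [-0.1635  0.1151 -0.0025] -0.0009 rows 4.0
```

Request:
arm_command([
  [-0.027, 0.019, 0, 0],
  [-0.054, 0.038, 0, 0],
  [-0.081, 0.057, 0, 0],
  [-0.106, 0.075, 0, 0],
  [-0.127, 0.09, 0, 0],
])

```text
time: 11.9
ee_pos: [0.5983, -0.0274, 0.3171]
tcp_rot: [-179.9, 0.0, 84.4]
wrist_force: [0.2, 0.3, -6.7]
opening: 0.0238
grasp_force: 79.6
```

Request:
arm_command([
  [-0.018, 0.012, 0, 0],
  [-0.029, 0.02, 0, 0],
  [-0.036, 0.025, 0, 0],
  [-0.036, 0.025, 0, 0],
  [-0.036, 0.025, 0, 0],
])

```text
time: 12.4
ee_pos: [0.6191, -0.0627, 0.3183]
tcp_rot: [-180.0, -0.0, 84.5]
wrist_force: [0.2, -0.1, -6.3]
opening: 0.0235
grasp_force: 79.7
```

Run:
```python
from h import *
go(.6196,-.0656,.281,84.5)
C={n:cam(n) for n in('scene','top')}
zp=bot.get_obs()['ee_pos'][2]-.07
Z2=dict(Z,plug_tip=zp,balance=zp+.088,knob_top=zp+.126); print(zp)
for n,c in C.items():
  for k in('coupler','plug_tip','balance','knob_top','lever_grip'):
    for m in bot.mark_of(n,k)[:2]: print(n,k,round(m['confidence'],2),np.round(m['location'],1),at(c,m['location'],Z2[k]).round(4))
a=cv2.resize(C['top']['color'][150:300,340:480],None,fx=2.8,fy=2.8,interpolation=2)
b=cv2.resize(C['scene']['color'][150:300,170:310],None,fx=2.8,fy=2.8,interpolation=2)
cv2.imwrite('pics/c6.png',np.hstack([a,b]))
```

```text
t 12.4 pos [ 0.6191 -0.0627  0.3183] rot [-180.    -0.    84.5] go [-0.0028  0.0008  0.0373] 0.0003 rows 1.0
0.2486148878431902
scene coupler 0.57 [210.3 219.3] [ 0.6117 -0.198   0.185 ]
scene plug_tip 0.83 [210.6 200.6] [ 0.5994 -0.1885  0.2486]
scene balance 0.68 [512.2 233.3] [0.4427 0.4275 0.3366]
scene balance 0.56 [249.2 204.4] [ 0.6186 -0.0554  0.3366]
scene knob_top 0.91 [537.9 234.8] [0.4552 0.4653 0.3746]
scene knob_top 0.56 [264.7 207.7] [ 0.6335 -0.0041  0.3746]
scene lever_grip 0.7 [271.7 175.8] [ 0.4338 -0.1353  0.193 ]
top plug_tip 0.76 [208.5 376.8] [0.2193 0.2852 0.2486]
top balance 0.59 [150.8 366.4] [0.2457 0.3703 0.3366]
top knob_top 0.85 [123.8 353.3] [0.2707 0.4058 0.3746]
top knob_top 0.81 [354.9 157.3] [ 0.6235 -0.0015  0.3746]
```

View pics/c6.png

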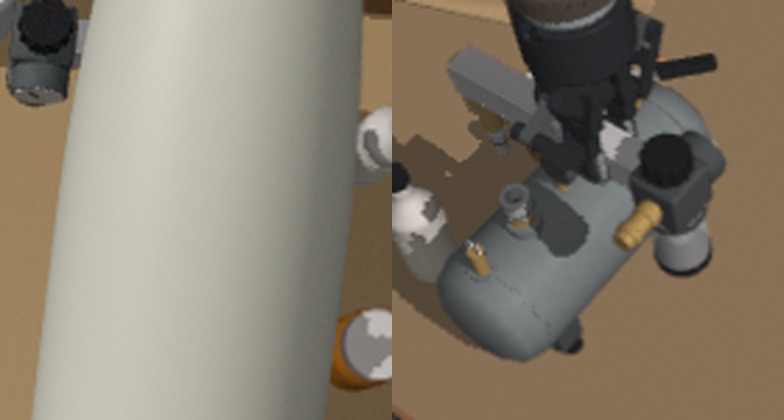

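Run:
```python
from h import *
c=cam('scene'); print(at(c,(209.6,203.6),.2486),at(c,(214.3,218.6),.185),proj(c,(.6071,-.187,.2486)))
s=bot.get_obs();print(s['ee_pos'])
```

```text
[ 0.60745854 -0.18544886  0.2486    ] [ 0.60553204 -0.19066536  0.185     ] [209.1393467  203.23598011]
[ 0.61929468 -0.06320041  0.31829176]
```

The plug tip is at crop (503,150), over the mouth at (516,192). It measures (0.607,-0.186) against the coupler at (0.607,-0.190), so I shift about 3.5 mm and lower 37 mm.

Request:
arm_command([
  [-0.001, 0, 0.006, 0],
  [-0.002, 0, 0.014, 0],
  [-0.003, 0, 0.022, 0],
  [-0.0035, 0, 0.03, 0],
  [-0.0035, 0, 0.037, 0],
])

```text
time: 13.55
ee_pos: [0.6187, -0.0668, 0.2801]
tcp_rot: [-179.9, 0.0, 84.5]
wrist_force: [0.2, -0.3, -6.7]
opening: 0.0238
grasp_force: 79.7
```

Request:
arm_command([
  [0, 0, 0, 0],
  [0, 0, 0, 0],
  [0, 0, 0, 0],
  [0, 0, 0, 0],
  [0, 0, 0, 0],
])

```text
time: 14.05
ee_pos: [0.6191, -0.0667, 0.2816]
tcp_rot: [180.0, -0.0, 84.5]
wrist_force: [-0.1, 0.7, -6.0]
opening: 0.0236
grasp_force: 79.5
```

Run:
```python
from h import *
c=cam('scene')
s=bot.get_obs();print(s['time'],s['ee_pos'],s['tcp_rot'],s['wrist_force'],s['torque'],s['grasp_force'])
cv2.imwrite('pics/c7.png',cv2.resize(c['color'][150:270,180:300],None,fx=5,fy=5,interpolation=2))
```

```text
14.1 [ 0.61907911 -0.06669549  0.28151811] [1.79975749e+02 6.44408450e-04 8.45004496e+01] [ 0.73183308 -0.30356359 -7.14406666] [-0.01790323 -0.04023349 -0.01867281] 79.54550385475159
```

View pics/c7.png

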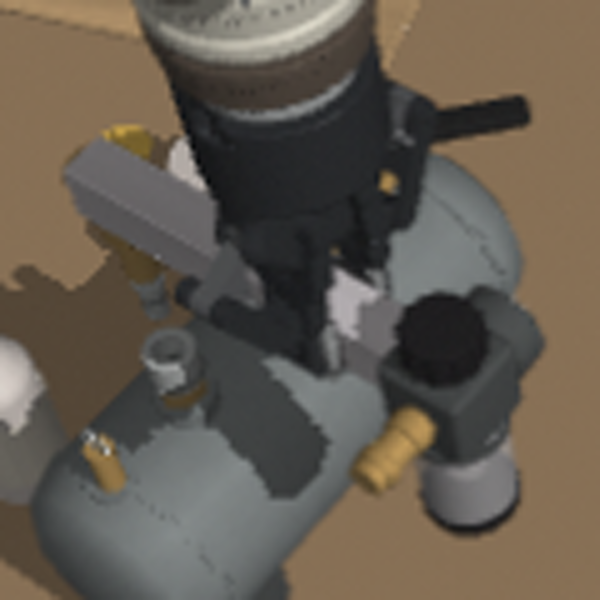

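The plug tip at (155,312) hangs just above the mouth at (170,345), and the bar is level. I'll check the numbers and hand in.

Run:
```python
from h import *
c=cam('scene'); a=at(c,(211,212.2),.2115);b=at(c,(214.1,219),.185);print(a,b)
if np.hypot(*(a-b)[:2])<.007: print(bot.job_done())
```

```text
[ 0.60704003 -0.19201307  0.2115    ] [ 0.60671228 -0.19039931  0.185     ]
the job is handed in; nothing more can be done
None
```

I handed the job in at about 14 s, but no verdict came back, so these figures are my own measurements: the valve lever is at about 46°, and the regulator is held still and level at its balance point, square across the tank with the regulator to the left, plug tip about 26 mm above the coupler and within 2 mm of its axis.

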